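Free the top pot of a twist-lock stack for the die-cutting table

ROBOT

A 7-joint arm with a two-finger parallel gripper is mounted at the origin on the work surface. World frame = base frame: x ahead of the robot, y to its left, z up, the work surface at z = 0. Lengths are in m, angles in rad, forces in N, time in s.
With the tool pointing down it reaches from about 0.425 to 0.825 m from the base axis. Payload 3.6 kg.
Tool frame: the origin (TCP) lies where the fingers leave the gripper's body, on its centre line; the fingertips stand 73 mm ahead of it and the grasp point (between the pads) lies 54 mm ahead of it; z points along the fingers, y is the line along which they close (so a half turn about z gives the same grasp; the last joint's range is limited). The gripper opens to 85 mm and grips with 20 to 120 N. Pads are 22 mm wide; open, the fingers measure 114 mm over their backs; the gripper's body (76 mm by 85 mm) begins 54 mm behind the grasp point. The pads swing forward as they close: fully open they stand 13 mm farther back than shut.
Start: joints at [1.103, 0.615, -0.013, 1.423, 0.008, 1.103, -0.04], TCP at [0.277, -0.588, 0.304] pointing down, gripper open.
Joint ranges: [-3.12, 3.12], [-0.3, 2.06], [-1.34, 1.32], [0.26, 2.42], [-1.36, 4.5], [0.01, 1.98], [-2.84, 2.84]. Speed limits (rad/s): [2.79, 2.79, 3.14, 3.14, 3.14, 3.14, 3.14].

INTERFACE

Orientations are given as a unit quaternion [x, y, z, w].
In Python, from station import arm, snapshot, camera_info, ticket gives the robot as it stands. Calls block until the motion is done:
- arm.movep(position, orientation): joint-space move of the TCP to a pose.
- arm.line_to(position, velocity=0.15, ori=None): straight line of the TCP; ori=None keeps the orientation; velocity is the mean speed in m/s.
- arm.move_j(angles): joint-space move.
- arm.move_gripper(opening, effort=None): opening from 0.0 (shut) to 1.0 (fully open); effort is the grip in N (None keeps the last); returns when the fingers have stopped.
- arm.pause(seconds).
- arm.ik(position, orientation): joint angles nearest the present ones, or None.
- snapshot(name): name is "side" or "top"; returns the picture (384x512x3 uint8, blue, green, red); there is no depth.
- camera_info(name): a dict with "fx", "fy", "cx", "cy" (pixels), "R" (3x3) and "t" (3): a world point X has camera coordinates R X + t. Camera axes: x right, y down, z forward; pixel columns grow to the right and rows downward; lengths in m; the calibration is good to about 2 mm. A picture is of the moment at which its call begins. camera_info takes no time and is no camera call.
A pose or a line that the arm cannot do raises arm.MotionError and nothing moves.
- ticket.finish_job(): hands the job in; it is judged then, once.
Readings, each from a call of its own:
- arm.read_time(): time.
- arm.read_joint_positions(): joint angles.
- arm.read_dq(): joint speeds.
- arm.read_effort(): joint torques, N m.
- arm.read_tool_pos(): TCP position.
- arm.read_eef_rot(): TCP orientation.
- arm.read_ft_force(): force on the tool from outside, world axes, zero at the start.
- arm.read_wrist_torque(): the same for the moment, N m.
- arm.read_opening(): opening from 0.0 (shut) to 1.0 (fully open).
- arm.read_finger_force(): force on a finger pad.
Only numpy, scipy, OpenCV 4.12 (cv2) and the standard library are available. Lean on these libraries where they do the work, as an engineer would, in place of code of your own. Each camera call takes 0.05 s, during which the arm holds its last target. There are 200 camera calls.

TASK

Take the yellow top pot off the nested stack: it is bayonet-locked, so turn it about a sixth of a turn anticlockwise (seen from above) while lifting it, then draw it straight up out of the green pot without forcing it. Stand it upright on the round orange pad, wholly on it, set down and not dropped, and leave the other loose things on the table where they are.

Things in the scene. Friction and masses are not known exactly. Their poses are not given: they have to be found in the camera images.
- pot: Yellow plastic pot, top of the stack, loose, 63 to 126 g, open-topped, 110 mm high. Origin: centre of its flat underside; z up its axis. A plain cylinder 63 mm in diameter from 50 mm above the origin to the rim: grip it across there, at any yaw. Below 40 mm it narrows to a neck, 45 to 42 mm. At the start its yaw is within 4 degrees of the stack's (locked) and 70 mm of it stand free.
- pot_rim (a point): Centre of the yellow pot's mouth, 110 mm above its origin. The wall is 3 mm thick; inside the rim are three tabs and stops that reach in 5 mm, and from 40 mm below the rim three ribs.
- stack: The rest of the stack, fixed to the table: a dark round foot (diameter 110 mm, 30 mm high), in it a blue pot, and nested in that a green pot shaped like the yellow one. Origin: centre of the foot's underside, on the table; z up the stack's axis. The nested yellow pot's underside is 150 mm and its rim 260 mm above this.
- stack_rim (a point): Centre of the green pot's mouth, 190 mm above the table. Three tabs inside this rim cover three lugs on the yellow neck: a straight pull is blocked after 2 to 6 mm, turning clockwise by a stop. Turned anticlockwise 35 to 80 degrees (60 is best) from the start, with little force, the pot is free and lifts straight out, clear after 40 mm. Side play about 1 mm.
- pad: Round orange pad fixed flat on the table, diameter 110 mm, 6 mm thick. Origin: centre of its underside, on the table.
- die_a: Bystander: wooden cutting die with black foam, 120 x 65 x 24 mm, lying flat. Origin: centre of its underside; x along its length.
- die_b: Bystander: wooden cutting die with black foam, 140 x 110 x 24 mm, lying flat. Origin: centre of its underside; x along its length.
- glue: Bystander: white glue bottle with an orange cap, diameter 60 mm, 150 mm high, standing. Origin: centre of its underside.
- spare: Bystander: a red pot of the yellow one's shape standing alone on the table. Origin: centre of its underside.
- tape: Bystander: clear roll, a ring of diameter 90 mm, 24 mm high, lying flat. Origin: centre of its underside.
There are look-alikes about, which are no part of the job. Of the things like the pot, leave any that is pink; of the rest the smaller one is meant.

How it is judged:
On the way:
1. the yellow pot is drawn straight up out of the green pot: its underside over 40 mm above where it was nested and still above the stack, upright (z of pot in the frame of stack above 0.19 m and horizontal distance between pot and stack below 0.05 m and angle between pot's own z axis and vertical below 0.3 rad), for 0.1 s.
At the end, for the whole second after the job is handed in: The yellow pot stands upright (within 0.1 rad) and at rest on the orange pad, its underside on the pad and its axis within 35 mm of the pad's centre, released; the other loose things have not moved by over 30 mm (horizontal distance between pot and pad below 0.035 m and height (world z) of pot between 0.002 and 0.011 m and angle between pot's own z axis and vertical below 0.1 rad and linear speed of pot below 0.02 m/s and contact force between the fingers and pot below 0.1 N); the robot touches nothing.
It fails at once if the yellow pot is dropped: it falls untouched at over 0.5 m/s (linear speed of pot above 0.5 m/s and contact force between the fingers and pot below 0.05 N).
It fails at once if another loose thing is moved by over 30 mm (distance of any of die_a, die_b, glue, spare, tape from where it was at the start of the episode above 0.03 m).
It fails at once if the lock is forced: the yellow pot pulls or presses on the rest of the stack with over 60 N (contact force between pot and stack above 60 N).
It also fails if it takes over 45 s, if anything falls off the work surface, if the arm or the gripper's body presses on something with over 40 N, if the wrist force passes 120 N, or if a joint passes its speed limit or range.

## Working session

There is one attempt and no reset: what is moved stays moved. The work goes in short steps, each a Python script; the robot and the scene stay as the last script left them, time stands still between calls to the robot, and variables do not carry over. Pictures are saved under pics/ and viewed, at most 10 in all, crops included, and the job is handed in when it is done.

```bash
ls; mkdir -p pics; python3 - <<'E'
from station import arm, snapshot, camera_info
import cv2,numpy as np
for n in("side","top"):
    cv2.imwrite(f"pics/{n}0.png",snapshot(n)); c=camera_info(n); R=np.array(c["R"]);print(n,c["fx"],c["cx"],c["cy"],(-R.T@np.array(c["t"])).round(3),R.round(3).tolist())
print(arm.read_tool_pos(),arm.read_eef_rot())
E
```

```text
pics
side 440.62640982456423 254.22588360826992 191.17601767357633 [0.345 0.806 0.775] [[-0.966, -0.258, 0.007], [-0.144, 0.517, -0.844], [0.214, -0.816, -0.537]]
top 457.93018006602483 262.18244724220324 193.59656616850256 [ 0.456 -0.078  1.199] [[0.024, -0.999, 0.033], [-0.992, -0.028, -0.126], [0.127, -0.029, -0.991]]
[ 0.27711323 -0.58739693  0.30282587] [ 9.75802908e-01  2.18648857e-01 -2.75820316e-04 -1.13375173e-03]
```

View pics/side0.png

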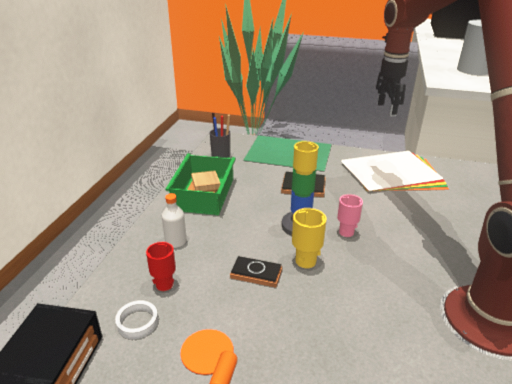

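View pics/top0.png

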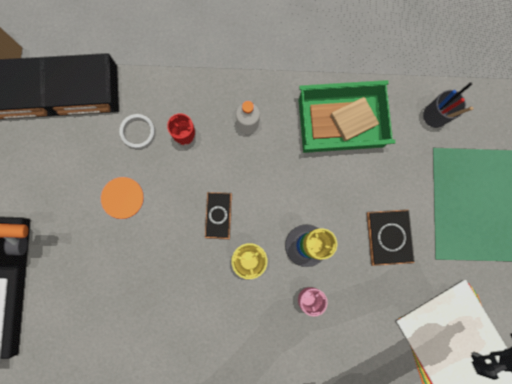

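The top view shows the stack's yellow rim at about (320,243). The larger yellow look-alike stands alone at (250,262), the pink pot is at (313,302) and the pad at (122,198). In the side view the stack's yellow pot is at (305,157) and the pad at (207,352), partly hidden by an orange handle.

```bash
cat > h.py <<'E'
from station import arm, snapshot, camera_info, ticket
import cv2,numpy as np
from scipy.spatial.transform import Rotation as Ro
def ray(n,u,v,z):
    c=camera_info(n);R=np.array(c["R"]);o=-R.T@np.array(c["t"])
    d=R.T@np.array([(u-c["cx"])/c["fx"],(v-c["cy"])/c["fy"],1]);return o+d*(z-o[2])/d[2]
def proj(n,X):
    c=camera_info(n);p=np.array(c["R"])@X+np.array(c["t"]);return c["fx"]*p[0]/p[2]+c["cx"],c["fy"]*p[1]/p[2]+c["cy"]
def blob(im,lo,hi,near):
    m=cv2.inRange(cv2.cvtColor(im,cv2.COLOR_BGR2HSV),lo,hi)
    cs=[c for c in cv2.findContours(m,cv2.RETR_EXTERNAL,cv2.CHAIN_APPROX_NONE)[0] if len(c)>25]
    return min(cs,key=lambda c:np.linalg.norm(c[:,0].mean(0)-near))
YEL=((22,120,80),(34,255,255));ORA=((5,180,120),(19,255,255))
def down(yaw): return (Ro.from_euler('z',yaw)*Ro.from_quat([1,0,0,0])).as_quat()
E
python3 - <<'E'
from h import *
t=cv2.imread("pics/top0.png");s=cv2.imread("pics/side0.png")
# pad: contour points cast on pad top, circle fit
def circ(n,c,z):
    P=np.array([ray(n,u,v,z)[:2] for u,v in c[:,0]],np.float32);return cv2.minEnclosingCircle(P)
print("pad",circ("top",blob(t,*ORA,(122,198)),.006))
c=blob(t,*YEL,(320,243));print("rim top all",circ("top",c,.26),cv2.boundingRect(c))
c2=blob(s,*YEL,(305,157));print("side bbox",cv2.boundingRect(c2))
c3=blob(t,*YEL,(250,262));print("lookalike",circ("top",c3,.14),cv2.boundingRect(c3))
# side: rim ellipse upper part: points in the top rows; widest row
x,y,w,h=cv2.boundingRect(c2)
(r,)=[circ("side",cv2.convexHull(c2[c2[:,0,1]<=y+h*.3]),.26)];print("side rim",r)
for p in [(320,243)]:
  X=ray("top",*p,.26);print(X,proj("side",X))
print([np.round(proj("side",np.array([*circ("top",c,.26)[0],z])),1) for z in(.26,.19)])
E
```

```text
pad ((0.4975041151046753, 0.5247175693511963), 0.034830980002880096)
rim top all ((0.4769774079322815, -0.2249302715063095), 0.033880092203617096) (303, 229, 33, 30)
side bbox (293, 141, 26, 34)
lookalike ((0.4363967478275299, -0.08201832324266434), 0.039629872888326645) (232, 244, 35, 35)
side rim ((0.4796898365020752, -0.21853968501091003), 0.037656936794519424)
[ 0.47836422 -0.22621998  0.26      ] (np.float64(305.67030890213243), np.float64(145.70928807183103))
[array([306.1, 146. ]), array([304.3, 169.4])]
```

```bash
python3 - <<'E'
from h import *
t=cv2.imread("pics/top0.png");hsv=cv2.cvtColor(t,cv2.COLOR_BGR2HSV);print(hsv[198,122],hsv[190,110])
PAD=((5,150,120),(21,255,255))
c=blob(t,*PAD,(122,198));P=np.array([ray("top",u,v,.006)[:2] for u,v in c[:,0]],np.float32)
print("pad",cv2.minEnclosingCircle(P),cv2.boundingRect(c), P.mean(0))
S=np.array([.477,-.2265])
for y in np.arange(-180,180,30):
    a=arm.ik([*S,.284],down(np.radians(y)));print(y,None if a is None else np.round(a,2))
E
```

```text
[ 14 165 216] [ 14 165 215]
pad ((0.5889668464660645, 0.252293199300766), 0.05321450158953667) (102, 178, 41, 40) [0.5889629 0.2523687]
-180 [ 0.88  0.54 -0.73  1.79  0.43  0.98  1.55]
-150 [ 1.08  0.69 -1.15  1.78  0.7   1.14  1.8 ]
-120 [ 1.08  0.69 -1.15  1.78  0.7   1.14  2.32]
-90 [ 0.08  0.48  0.48  1.81 -0.28  0.91 -2.46]
-60 [ 0.17  0.46  0.34  1.81 -0.19  0.9  -2.02]
-30 [ 0.27  0.45  0.19  1.81 -0.11  0.89 -1.58]
0 [ 0.37  0.45  0.04  1.8  -0.02  0.89 -1.14]
30 [ 0.46  0.45 -0.08  1.8   0.05  0.89 -0.69]
60 [ 0.55  0.46 -0.21  1.8   0.12  0.9  -0.24]
90 [ 0.63  0.47 -0.34  1.8   0.19  0.91  0.21]
120 [ 0.72  0.48 -0.47  1.79  0.26  0.93  0.66]
150 [ 0.8   0.51 -0.6   1.79  0.35  0.95  1.1 ]
```

```bash
python3 - <<'E'
from h import *
S=np.array([.477,-.2265]);q=down(np.radians(30))
arm.movep([*S,.40],q); arm.line_to([*S,.335],.15)
print(arm.read_time(),arm.read_ft_force())
a=np.hstack([snapshot("side")[60:260,180:430],snapshot("top")[150:350,200:450]])
cv2.imwrite("pics/appr.png",cv2.resize(a,(800,320)))
E
```

```text
2.25 [ 0.39470356 -0.27543127  0.45348591]
```

View pics/appr.png

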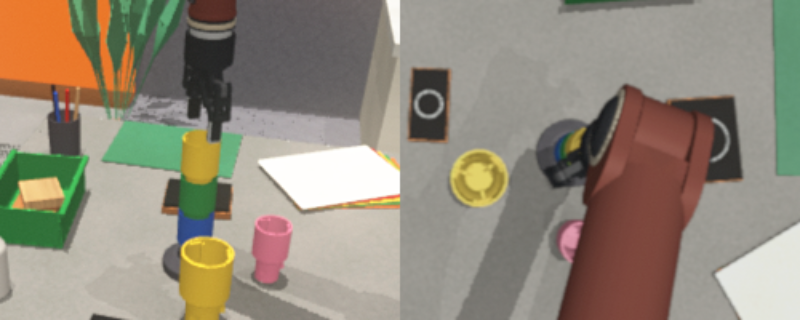

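The approach picture shows the open gripper above the yellow pot. The near finger's tip is at crop (215,125), slightly right of the pot's centre at (200,150). I'll check that against projection before descending.

```bash
python3 - <<'E'
from h import *
S=np.array([.477,-.2265]);p=arm.read_tool_pos();q=arm.read_eef_rot();print(p,q)
yx=Ro.from_quat(q).apply([0,1,0])
f=lambda X:np.round((np.array(proj("side",X))-[180,60])*1.6)
for s in(-.0425,-.057,.0425,.057): print(s,f(p+yx*s+[0,0,-.062]))
print("pot rim",f(np.array([*S,.26])))
a=snapshot("side")[90:190,260:360];cv2.imwrite("pics/z.png",cv2.resize(a,(600,600),interpolation=cv2.INTER_CUBIC))
E
```

```text
[ 0.4776128  -0.22707719  0.33618482] [9.65998652e-01 2.58543574e-01 1.03937696e-03 8.62398430e-04]
-0.0425 [212. 141.]
-0.057 [215. 145.]
0.0425 [193. 118.]
0.057 [190. 115.]
pot rim [202. 137.]
```

View pics/z.png

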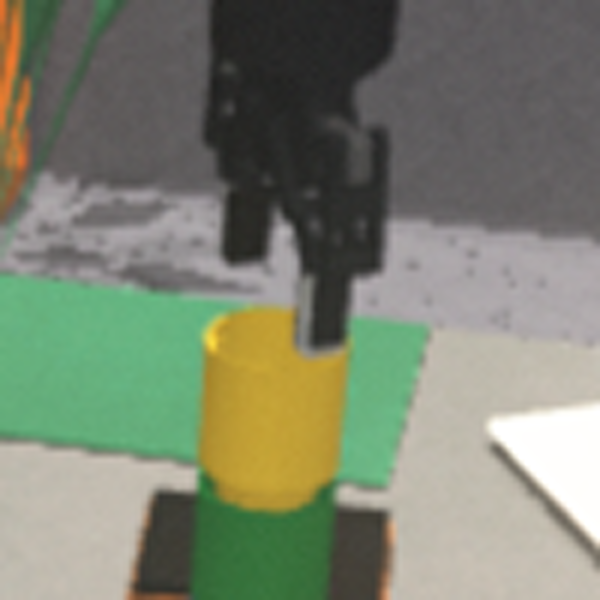

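The near finger is at (325,340), the far one at (247,255) and the pot's axis at about (277,400). The gripper is centred to within about 2 mm, so I'll shift it slightly, descend and close gently.

```bash
python3 - <<'E'
from h import *
S=np.array([.479,-.2255])
arm.line_to([*S,.335],.1); arm.line_to([*S,.280],.08)
print(arm.read_ft_force(),arm.read_tool_pos())
arm.move_gripper(.0,25)
print(arm.read_opening(),arm.read_finger_force(),arm.read_ft_force(),arm.read_wrist_torque(),arm.read_tool_pos(),arm.read_time())
E
```

```text
[-0.50733049  0.99556553  0.35511873] [ 0.47933196 -0.2256298   0.28039107]
0.7461425727686869 27.058053743094206 [-0.58433002  0.3527444   3.42180037] [-0.02933016 -0.04308072  0.05303241] [ 0.47955194 -0.22574158  0.2808699 ] 3.8083
```

```bash
cat > turn.py <<'E'
from h import *
arm.move_gripper(.0,40)
p=arm.read_tool_pos(); p[2]+=.0015; c=p.copy()
arm.line_to(c,.03); f=arm.read_ft_force(); print("lift",f.round(1))
for i in range(1,13):
    c[2]+=.0001; arm.line_to(c,.02,down(np.radians(30+5*i)))
    f=np.array(arm.read_ft_force()); m=arm.read_wrist_torque()
    print(i*5,f.round(1),np.round(m,2),arm.read_tool_pos().round(4),round(arm.read_time(),1))
    if abs(f[2])>20 or np.hypot(f[0],f[1])>20 or abs(m[2])>1.5: print("stop");break
    c[:2]+=np.clip(f[:2]*1e-4,-5e-4,5e-4)
E
python3 turn.py
```

```text
lift [ 0.1 -1.3 -1. ]
5 [ 0.9 -0.4 -1.8] [-0.12 -0.11  0.06] [ 0.4792 -0.2258  0.2819] 4.5
10 [-0.  -0.2 -0.9] [-0.01  0.05  0.02] [ 0.4795 -0.2257  0.2823] 4.8
15 [-0.4 -0.2 -0.6] [ 0.06  0.03 -0.03] [ 0.4796 -0.2258  0.2826] 5.0
20 [-0.   0.4 -0.6] [ 0.03 -0.03 -0.  ] [ 0.4796 -0.2258  0.2828] 5.3
25 [ 0.6 -0.3 -0.4] [-0.   -0.01  0.03] [ 0.4796 -0.2258  0.2829] 5.5
30 [ 0.6 -0.4 -0.9] [-0.02  0.01  0.02] [ 0.4797 -0.2259  0.283 ] 5.8
35 [-1.  -0.1 -1.5] [-0.07  0.09 -0.02] [ 0.4796 -0.226   0.2831] 6.0
40 [-1.3 -1.1 -1.4] [-0.07  0.26  0.  ] [ 0.4793 -0.2259  0.2831] 6.3
45 [-2.  -0.1 -1.8] [0.02 0.3  0.02] [ 0.4792 -0.2258  0.2831] 6.5
50 [-0.6  0.4 -1.5] [ 0.11  0.31 -0.  ] [ 0.4791 -0.2257  0.2833] 6.8
55 [-2.3  0.4 -1.5] [ 0.11  0.43 -0.02] [ 0.479  -0.2259  0.2833] 7.0
60 [-2.6 -1.2 -0. ] [0.06 0.64 0.06] [ 0.4786 -0.2259  0.2834] 7.3
```

The turn needed almost no force. Now I'll draw the pot straight up in small steps with a force guard.

```bash
cat > lift.py <<'E'
from h import *
c=arm.read_tool_pos(); z0=.2804
while c[2]<z0+.11:
    c[2]+=.004 if c[2]<z0+.05 else .03
    arm.line_to(c,.05)
    f=np.array(arm.read_ft_force()); print(round(c[2]-z0,3),f.round(1),np.round(arm.read_wrist_torque(),2))
    if abs(f[2])>15 or np.hypot(f[0],f[1])>15: print("stop");break
    c[:2]+=np.clip(f[:2]*1.5e-4,-5e-4,5e-4)*(c[2]<z0+.045)
print(arm.read_time(),arm.read_opening(),arm.read_tool_pos())
a=snapshot("side")[30:230,200:440];cv2.imwrite("pics/lift.png",cv2.resize(a,(720,600)))
E
python3 lift.py
```

```text
0.007 [-3.1  0.2  1. ] [ 0.07  0.63 -0.  ]
0.011 [-2.3 -0.2  0.2] [ 0.04  0.5  -0.01]
0.015 [-1.   0.3  0.7] [ 0.01  0.17 -0.04]
0.019 [ 0.4 -0.7 -1.7] [-0.05 -0.03 -0.06]
0.023 [ 0.2 -0.4 -2.2] [ 0.01  0.03 -0.03]
0.027 [-0.1 -0.2 -0.9] [-0.01 -0.02  0.04]
0.031 [ 0.3  0.  -0.5] [0.01 0.02 0.01]
0.035 [-0.3  0.4 -1. ] [-0.   -0.03 -0.03]
0.039 [ 0.2 -0.1 -0.7] [ 0.03  0.01 -0.01]
0.043 [ 0.7 -0.6 -1. ] [ 0.04 -0.04 -0.  ]
0.047 [ 0.4 -0.9 -1.5] [-0.02  0.01  0.02]
0.051 [-1.1  0.7 -1.2] [ 0.05  0.01 -0.04]
0.081 [ 0.1 -0.2 -0.4] [-0.03  0.05 -0.03]
0.111 [-0.8 -0.2 -0.7] [0.03 0.03 0.  ]
11.775 0.7409295802308904 [ 0.47769627 -0.22609172  0.39129334]
```

View pics/lift.png

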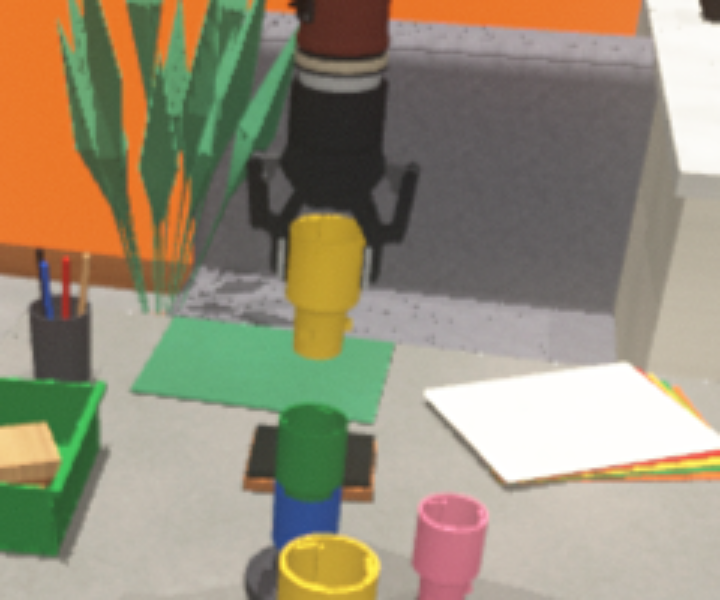

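The picture shows the yellow pot upright in the fingers at (325,285), clear above the green rim at (315,410). Next I'll carry it to the pad.

```bash
cat > place.py <<'E'
from h import *
P=np.array([.589,.2523]);q=down(np.radians(90))
for y in (60,90,120): print(y,np.round(arm.ik([*P,.136],down(np.radians(y))),2))
arm.line_to([*P,.39],.15); arm.line_to([*P,.16],.12)
print(arm.read_time(),arm.read_ft_force().round(1),arm.read_opening(),arm.read_tool_pos())
a=np.hstack([snapshot("side")[210:384,120:290],snapshot("top")[110:284,40:210]])
cv2.imwrite("pics/pl.png",cv2.resize(a,(800,409)))
E
python3 place.py
```

```text
60 [-0.26  0.81 -0.31  1.61  0.32  0.78 -1.24]
90 [-0.2   0.82 -0.41  1.61  0.42  0.8  -0.79]
120 [-0.18  0.83 -0.45  1.61  0.46  0.81 -0.3 ]
17.3167 [ 0.2  0.1 -0.8] 0.73707996564274 [0.58931418 0.25250375 0.16073138]
```

View pics/pl.png

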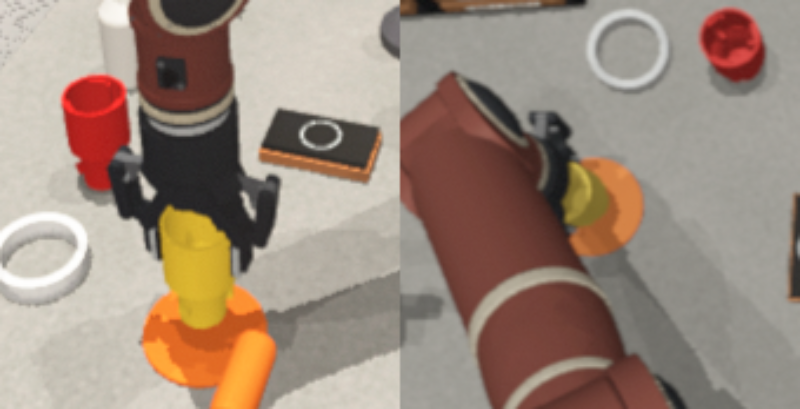

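The pot hangs upright about 25 mm above the pad: base at (203,318), pad centre at (207,335). I'll lower it until it makes contact, release, retreat and check.

```bash
cat > down.py <<'E'
from h import *
c=arm.read_tool_pos(); c[:2]=.589,.2523; c[2]=.140
arm.line_to(c,.05)
while c[2]>.128:
    c[2]-=.001; arm.line_to(c,.02); f=arm.read_ft_force()
    print(round(c[2],4),f.round(1))
    if f[2]>4: break
arm.move_gripper(.80); arm.pause(.2); arm.move_gripper(1.0)
arm.line_to([*c[:2],c[2]+.12],.1); arm.pause(.3)
print(arm.read_time(),arm.read_opening(),arm.read_finger_force())
arm.line_to([.589,.10,.30],.2)
s=snapshot("side");t=snapshot("top")
b=blob(t,*YEL,(122,198));P=np.array([ray("top",u,v,.116)[:2] for u,v in b[:,0]],np.float32);print("rim",cv2.minEnclosingCircle(P))
cv2.imwrite("pics/end.png",cv2.resize(np.hstack([s[130:384,80:330],t[80:334,60:310]]),(800,406)))
E
python3 down.py
```

```text
0.139 [-0.5  0.5 -0.8]
0.138 [-0.1  0.1 -0.9]
0.137 [-1.1 -0.3  1.2]
0.136 [-0.6 -0.2  5.7]
21.3667 0.9972708520012625 0.0
rim ((0.5815441012382507, 0.26242560148239136), 0.025484245270490646)
```

View pics/end.png

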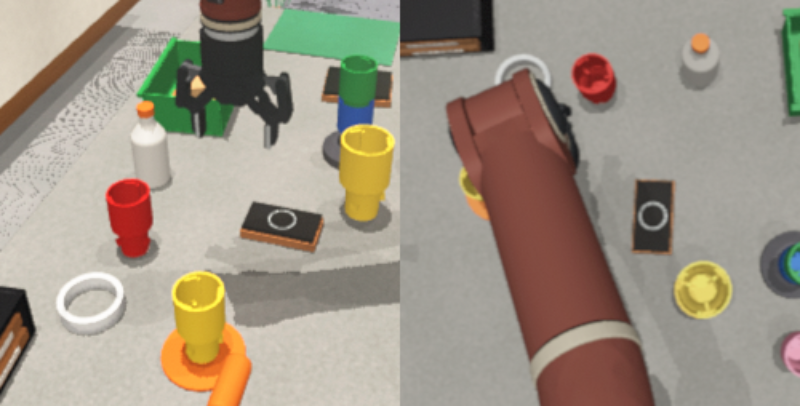

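The pot stands upright in the middle of the pad: base at (203,355), pad centre at about (204,353). It is released, the bystanders are unmoved and the gripper is clear.

```bash
python3 -c "
from station import ticket
print(ticket.finish_job())"
```

```text
the job is handed in; nothing more can be done
None
```

The yellow pot was unlocked and drawn out with no more than about 6 N at the wrist, stood upright near the centre of the orange pad and released; nothing else appears to have moved, and the job is handed in (no verdict was returned).

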